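Set a sprung camera column to its ring mark and close its cam lever

ROBOT

A 6-joint arm with a two-finger parallel gripper is mounted at the origin on the work surface. World frame = base frame: x ahead of the robot, y to its left, z up, the work surface at z = 0. Lengths are in mm, angles in rad, forces in N, time in s.
With the tool pointing down it reaches from about 250 to 800 mm from the base axis. Payload 8.5 kg.
Tool frame: the origin (TCP) lies between the finger pads; the fingertips stand manip.tips_ahead ahead of it and the grasp point (between the pads) lies 11 mm behind it (manip.tips_ahead is the distance from the TCP to the fingertips, in mm); y points along the fingers, x is the direction in which the jaws open and shut, and the axes are right-handed (so a half turn about y gives the same grasp; the last joint's range is limited). The gripper opens to 85 mm and grips with 20 to 120 N. Pads are 22 mm wide; open, the fingers measure 114 mm over their backs; the gripper's body (76 mm by 85 mm) begins 54 mm behind the grasp point. The pads swing forward as they close: fully open they stand 13 mm farther back than shut.
Start: joints at [-1.327, 0.238, -0.013, 1.319, 0, 1.571], TCP at [126.718, -509.433, 239.276] pointing down, gripper open.
Joint ranges: [-2.66, 2.66], [-1.03, 1.9], [-1.14, 1.46], [-1.82, 2.27], [-1.45, 1.34], [-3.14, 3.14]. Speed limits (rad/s): [2.22, 2.22, 2.79, 3.14, 3.14, 3.14].

INTERFACE

Orientations are given as a rotation vector (axis times angle).
In Python, from bench import manip gives the robot as it stands.
- The arm moves only by the tool move_arm, never from a script. Its argument "increments" is a list of rows, each a list of 7 numbers: the turn, a rotation vector about the tool's x, y, z in degrees, then the shift along the tool's x, y, z in mm, then the opening, from -1 (shut) to 1 (fully open). In form: [[ax, ay, az, x, y, z, grip], ...]. A call has 1 to 12 rows; each row is the pose to reach, as a shift and turn from the pose commanded when the call began, along the tool's axes at that moment; what a row does not reach only later rows make up. A row lasts 1/10 s, in which the tool goes at most 50 mm and 8.59 degrees, less where a joint would pass 70% of its speed; a pose out of reach is approached as far as the arm can. A call with a gripper value outside its range is refused whole. The fingers move at their own pace and stop on an object; "newtons" is the grip in N (left out, the last holds). Time passes only in rows, so rows that repeat a pose let the fingers close. It gives the time, the measured TCP pose, the force and the opening at its end, in the units of the state.
- manip.sense(): the state, without advancing time (a new reading comes with each control period).
- manip.snapshot(name): name is "side" or "top"; returns the picture (480x640x3 uint8, red, green, blue); there is no depth.
- manip.camera_params(name): a dict with "mtx" (3x3 intrinsics, pixels), "k1" (the pictures are not rectified: a ray, as slopes to the right and down, at radius r is drawn at 1 + k1 r^2 times it, then the intrinsics apply), "rvec" (rotation vector, rad) and "tvec" (3), from world to camera coordinates, as OpenCV has them. Camera axes: x right, y down, z forward; pixel columns grow to the right and rows downward; lengths in mm; the calibration is good to about 2 mm. A picture is of the moment at which its call begins. camera_params takes no time and is no camera call.
- manip.close_job(): hands the job in, once; it reports no verdict.
Trained networks look in the newest picture that a camera, given by its name, has taken for a name from the list of things; names that differ only in an ending like _2 or _b are one class to them, and where a whole thing is asked for, a point or a joint stands for the part that bears it (a point fixed in the world has none). Each returns a list of dicts, best first, with "p" (0 to 1); they miss things now and then, are a little off and sometimes report something else, mostly with a low value. They report only what shows in the picture. A call takes as long as a camera call. They do not tell look-alikes from the thing itself.
- manip.cut_out(camera, label): "region" (480x640 bool, what is visible of it) and "box" ([left, top, right, bottom] in pixels, round what is visible of it).
The state is a dict: "t": time; "q": joint angles; "joint_vel": joint speeds; "joint_torque": joint torques, N m; "position": TCP position; "orientation": TCP orientation; "force": force on the tool from outside, world axes, zero at the start; "moment": the same for the moment, N m; "gripper_width": finger opening in mm.
Only numpy, scipy, OpenCV 4.12 (cv2) and the standard library are available. Lean on these libraries where they do the work, as an engineer would, in place of code of your own. Each camera call takes 0.05 s, during which the arm holds its last target. There are 200 camera calls.

TASK

Grip the bench camera stand's sprung column, press it down until the black ring mark is level with the collar's rim, and while you hold it there swing the cam lever right round, counter-clockwise seen from above, to its closed stop. Finish still gripping the column at the mark with the lever closed: do not let go, because the clamp's tension screw is still slack and I shall tighten it next. Leave the camera, tape measure, tape roll and screwdriver lying where they are.

Things in the scene. Friction and masses are not known exactly. Their poses are not given: they have to be found in the camera images.
- stand: Bench camera stand, heavy, does not move. Round base 160 mm across, 18 mm high at the edge, 34 mm by the tube; outer tube 34 mm thick; black clamp collar 52 mm thick from 100 to 136 mm high; steel bush 31 mm thick above it. Clamp ears with the tension screw reach 39 mm from the axis on its -x side, below 132 mm. Origin: centre of the base's underside, z up along the column's axis.
- rim (a point): Centre of the bush's top, the collar's rim, 150 mm above the bench, on the column's axis, where the column comes out. Same axes as the stand. Of the whole stand only the lever and the column rise above this height.
- mark (a point): Point on the column's axis at the middle of the black ring mark, 3 mm wide, round the column. At the start it is 45 to 75 mm above the rim. There is no stop at the mark: the column can go 30 mm farther down and, from the mark, 90 mm up. It may creep up some mm in a weak grip while the hand turns: watch the mark.
- lever (a joint): Angle of the cam lever about the column's axis, rad: 0 = fully open, 1.571 = closed against its stop; counter-clockwise seen from above closes it. Starts at 0 to 0.3 and stays where it is left. Moving it takes 0.1 N m (4 N at 25 mm from the axis) plus 0.03 N m per rad/s. At angle q it points from the axis in the direction q - 0.262 rad from the stand's x axis.
- fin (a point): Middle of the top of the lever's upright fin, 25 mm above the rim and 24 mm from the column's axis. Aluminium fin 8 mm thick, from 17.5 to 30.5 mm from the axis; outside it the lever is a low arm, 65 mm out from the axis, top about level with the rim at its end. When fingers grip the column with their tips a few mm above the rim and the hand turns about the column, a finger's flank meets the fin.
- column: Upright round aluminium column 24 mm thick; origin on its axis at the ring mark, z up. The tube ends 48 mm above the mark, the screw on it (9 mm thick, shoulder 20 mm) 60 mm above. Sprung upwards: it takes up to 8 N to press down to the mark and, let go there, springs up 3 cm or more, lever open or closed. It turns freely about z, 6 rad each way, so a hand gripping it can turn round its axis.
- camera: Grey camera 62 x 44 x 44 mm with a lens 34 mm thick and 30 mm long in front, lying on the bench. Origin under its middle. To be left alone.
- tape_measure: Yellow tape measure 70 x 36 x 58 mm high on the bench. Origin under its middle. To be left alone.
- tape_roll: Green roll of tape, 84 mm across, 24 mm high, lying flat. Origin under its middle. To be left alone.
- screwdriver: Screwdriver lying on the bench. Origin under its middle. To be left alone.
Not all that is in view belongs to the job. There is more than one size of the stand; the one meant has the size given above.

How it is judged:
By the outcome, as a careful person would: the job done as asked, in the order asked, and still so for the second after the job is handed in, while the arm keeps its last pose, push and grip.
It also fails if it takes over 38 s, if anything falls off the work surface, if the arm or the gripper's body presses on something with over 40 N, if the wrist force passes 120 N, or if a joint passes its speed limit or range.

## Working session

There is one attempt and no reset: what is moved stays moved. The work goes in short steps, Python scripts to look and compute and a tool call to move; the robot and the scene stay as the last step left them, time stands still between calls to the robot, and variables do not carry over. Pictures are saved under pics/ and viewed, about 8 in all and at most 12, crops included, and the job is handed in when it is done.

Besides the shell and the picture viewer there is one more tool, called after "Request:" as name(argument=value, ...) on one line, values as JSON. move_arm: Moves the arm, as the interface text tells. Its arguments: {"type":"object","properties":{"increments":{"type":"array","items":{"type":"array","items":{"type":"number"}}},"newtons":{"type":"number"}},"required":["increments"]}

```bash
mkdir -p pics
cat > h.py <<'E'
import numpy as np, cv2
from bench import manip
def cam(n):
    c=manip.camera_params(n); return np.array(c['mtx'],float),float(c['k1']),cv2.Rodrigues(np.array(c['rvec'],float))[0],np.array(c['tvec'],float).ravel()
def proj(n,P):
    K,k,R,t=cam(n); X=np.atleast_2d(P)@R.T+t; s=X[:,:2]/X[:,2:]; s=s*(1+k*(s**2).sum(1,keepdims=True)); return s@K[:2,:2].T+K[:2,2]
def ray(n,uv):
    K,k,R,t=cam(n); p=cv2.undistortPoints(np.array([[uv]],float),K,np.array([k,0,0,0.]))[0,0]
    # model r_d=r(1+k r^2) equals OpenCV k1
    d=R.T@np.array([p[0],p[1],1]); return -R.T@t,d/np.linalg.norm(d)
def atz(n,uv,z):
    o,d=ray(n,uv); return o+d*(z-o[2])/d[2]
def tri(a,ua,b,ub):
    o1,d1=ray(a,ua);o2,d2=ray(b,ub); s=np.linalg.lstsq(np.c_[d1,-d2],o2-o1,rcond=None)[0]
    p,q=o1+s[0]*d1,o2+s[1]*d2; return (p+q)/2,np.linalg.norm(p-q)
def save(n,f,box=None,scale=1):
    im=manip.snapshot(n)[:,:,::-1]
    if box: im=im[box[1]:box[3],box[0]:box[2]]
    cv2.imwrite('pics/'+f,cv2.resize(im,None,fx=scale,fy=scale,interpolation=cv2.INTER_CUBIC))
E
python3 - <<'E'
from h import *
s=manip.sense(); print(s['t'],s['position'],s['orientation'],manip.tips_ahead,s['gripper_width'])
for n in('side','top'):
    save(n,n+'0.png'); o=cam(n); print(n,-o[2].T@o[3],o[0][0,0])
    for l in('stand','column','lever','mark','fin','rim'):
        try:
            for d in manip.cut_out(n,l)[:3]: 
                v,u=np.nonzero(d['region']); print(n,l,round(d['p'],2),d['box'],u.mean().round(1),v.mean().round(1))
        except Exception as e: print(n,l,e)
E
```

```text
0.0 [ 126.62729348 -509.06493474  238.69919038] [-1.31379239  1.0285606  -1.02668621] 8.0 85.26133680865325
side [ 463.97558246 -490.87663801  785.65028287] 473.98982850761047
side stand 0.97 [394.2, 254.4, 539.9, 421.3] 466.0 347.3
side stand 0.91 [240.5, 161.6, 313.2, 292.6] 276.2 240.4
side stand 0.72 [153.0, 168.6, 204.8, 240.7] 176.1 211.9
side column 0.62 [261.7, 159.8, 279.9, 211.6] 271.7 185.0
side column 0.57 [482.9, 254.8, 519.2, 303.6] 502.0 277.6
side lever 0.93 [260.5, 190.1, 298.4, 222.5] 281.2 206.8
side lever 0.61 [161.6, 179.8, 190.8, 198.8] 176.1 188.0
side lever 0.57 [468.4, 266.1, 538.8, 319.8] 498.1 295.8
side mark 0.88 [264.3, 159.7, 280.4, 211.0] 271.9 183.8
side mark 0.73 [485.3, 252.5, 519.5, 306.1] 501.7 277.4
side fin 0.94 [259.4, 191.8, 304.3, 222.1] 282.0 207.3
side fin 0.86 [467.4, 266.7, 538.5, 321.3] 498.4 295.0
side fin 0.24 [262.8, 158.7, 279.4, 213.7] 271.6 185.2
side rim 0.76 [394.9, 251.0, 539.0, 420.1] 466.2 347.1
side rim 0.74 [155.3, 172.4, 204.6, 241.0] 176.2 212.1
side rim 0.73 [237.5, 158.6, 316.8, 286.5] 275.9 240.3
top [ 427.85220912   52.
[... 275 characters left out ...]
mn 0.52 [218.0, 359.7, 225.7, 368.1] 221.6 361.4
top lever 0.83 [405.4, 80.4, 439.2, 137.0] 416.6 110.2
top lever 0.72 [272.1, 236.1, 299.0, 278.0] 284.4 260.0
top lever 0.48 [219.1, 338.9, 232.1, 367.4] 225.0 354.5
top mark 0.87 [415.2, 95.6, 437.6, 125.9] 427.0 110.9
top mark 0.61 [214.6, 358.7, 226.1, 366.8] 221.8 361.4
top mark 0.46 [275.2, 252.0, 293.4, 269.8] 283.1 261.8
top fin 0.64 [403.3, 78.6, 438.1, 136.4] 417.8 110.7
top fin 0.57 [213.0, 340.7, 233.1, 368.5] 224.5 355.8
top fin 0.5 [272.5, 238.9, 298.1, 276.6] 285.8 261.4
top rim 0.95 [360.4, 78.8, 452.3, 195.5] 407.7 144.2
top rim 0.82 [258.1, 230.8, 326.1, 297.2] 290.6 267.1
top rim 0.66 [210.6, 328.8, 259.4, 379.3] 232.7 354.2
```

View pics/side0.png

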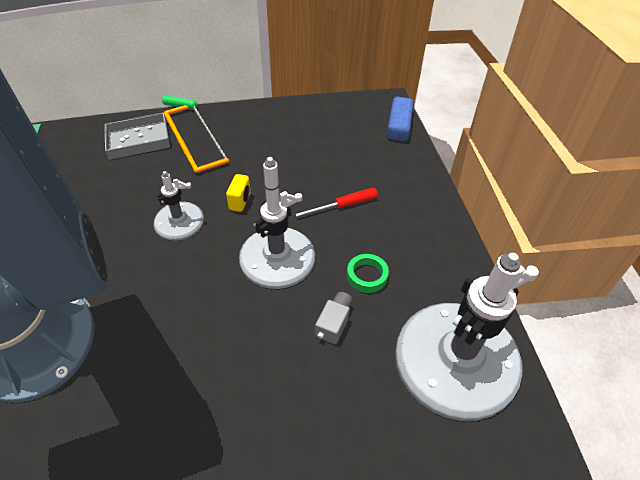

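View pics/top0.png

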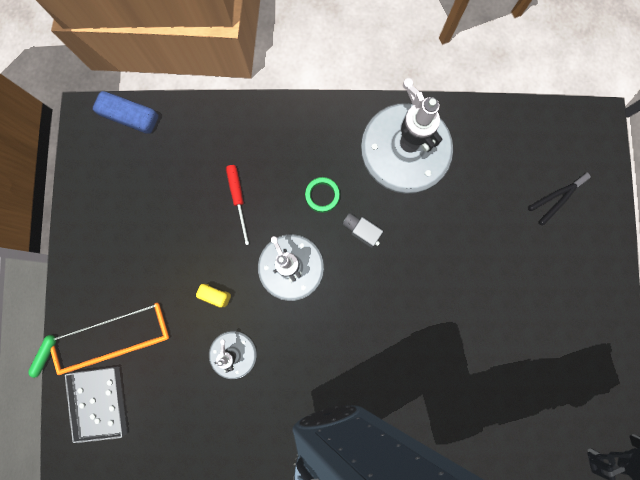

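Run:
```python
from h import *
a=manip.snapshot('side')[:,:,::-1][150:250,235:315]; b=manip.snapshot('top')[:,:,::-1][228:308,250:330]
a=cv2.resize(a,None,fx=6,fy=6,interpolation=cv2.INTER_CUBIC)[:600]; b=cv2.resize(b,None,fx=4,fy=4,interpolation=cv2.INTER_CUBIC)
c=np.zeros((600,800,3),np.uint8); c[:,:480]=a; c[:320,480:]=b; cv2.imwrite('pics/crop1.png',c)
d=manip.cut_out('top','stand')
for e in d:
    if abs(np.mean(e['box'][::2])-290)<12:
        v,u=np.nonzero(e['region']);(cx,cy),r=cv2.minEnclosingCircle(np.c_[u,v].astype(np.float32)); print('top base',cx,cy,r,atz('top',(cx,cy),16), r*1170/487)
manip.snapshot('side')
d=manip.cut_out('side','stand')
for e in d:
    if abs(np.mean(e['box'][::2])-277)<12:
        x0,y0,x1,y1=e['box']; print('side',e['box'],atz('side',(x0,255),15),atz('side',(x1,255),15))
# top of column triangulated
print(tri('side',(269.5,159),'top',(282,259)))
```

```text
top base 289.9497375488281 266.53173828125 33.708465576171875 [492.58379954 136.61388093  16.        ] 80.98337725692217
side [244.1, 160.7, 314.3, 290.2] [426.63788972 141.83725686  15.        ] [571.6062894  120.18903907  15.        ]
(array([493.39877621, 133.45967153, 270.24839292]), np.float64(1.5478302797241428))
```

View pics/crop1.png

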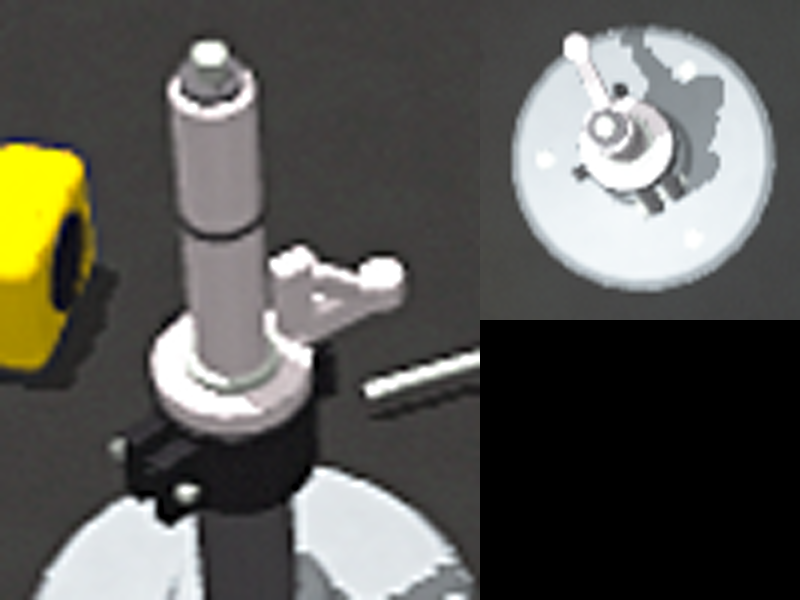

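```bash
cat >> h.py <<'E'
def cs(x,y): return (235+(x+.5)/6-.5,150+(y+.5)/6-.5)
def ct(x,y): return (250+(x-480+.5)/4-.5,228+(y+.5)/4-.5)
E
python3 - <<'E'
from h import *
top,e1=tri('side',cs(209,48),'top',ct(606,126)); tip,e2=tri('side',cs(383,268),'top',ct(575,46))
print('coltop',top,e1,'levertip',tip,e2)
ear,e3=tri('side',cs(187,492),'top',ct(655,207)); print('ear?',ear,e3)
for A in (top[:2],np.array([493,136.])):
    # mark height: ends of ring at axis; find z on the axis whose side projection row fits
    f=lambda v: min(np.arange(150,290,.2),key=lambda z:abs(proj('side',[[*A,z]])[0,1]-v))
    print('axis',A,'mark z',f(cs(222,222)[1]), 'scr top',f(cs(209,46)[1]),'proj mark',proj('side',[[*A,210]]),cs(222,222),'rim',proj('side',[[*A,150]]),cs(234,365),proj('top',[[*A,150]]))
    d=tip[:2]-A; print('lever dir',np.arctan2(d[1],d[0]),np.hypot(*d)); 
    d=atz('top',ct(575,46),155)[:2]-A; print('  top only',np.arctan2(d[1],d[0]),np.hypot(*d)); 
    d=atz('top',ct(660,198),128)[:2]-A; print('ear dir',np.arctan2(d[1],d[0]),np.hypot(*d))
    d=atz('side',cs(170,490),120)[:2]-A; print('ear dir side',np.arctan2(d[1],d[0]),np.hypot(*d))
R=cv2.Rodrigues(np.array(manip.sense()['orientation']))[0]; print(R.round(3))
E
```

```text
coltop [493.26739637 134.94347615 272.06837786] 2.0242295488935493 levertip [544.57949233 162.80432093 152.95662197] 2.5155841451553553
ear? [467.68790716 122.70507418 101.1834111 ] 16.592983193797036
axis [493.26739637 134.94347615] mark z 205.99999999999682 scr top 272.999999999993 proj mark [[270.86291756 184.89063267]] (271.5833333333333, 186.58333333333334) rim [[272.66273114 208.54268909]] (273.5833333333333, 210.41666666666666) [[286.24666151 262.70882003]]
lever dir 0.4974286174673754 58.38799417347457
  top only 0.5067109195744122 56.977624847713166
ear dir -2.629059368990293 34.180918143694264
ear dir side -2.269493504531028 35.46050047615612
axis [493. 136.] mark z 204.99999999999687 scr top 272.19999999999305 proj mark [[270.65516337 184.50580682]] (271.5833333333333, 186.58333333333334) rim [[272.46372462 208.15914321]] (273.5833333333333, 210.41666666666666) [[285.7487078 262.8325767]]
lever dir 0.4792595900630857 58.12844097156851
  top only 0.4881317565189638 56.7084734908913
ear dir -2.5985490850938615 34.48203401803193
ear dir side -2.2450003326241097 36.10829608717592
[[ 0.241  0.     0.97 ]
 [-0.97   0.     0.241]
 [-0.    -1.     0.   ]]
```

Request:
move_arm(increments=[[0, 0, 0, 0, -50, 0, 1], [0, -4, 0, -20, -91, 20, 1], [0, -12, 0, -60, -91, 57, 1], [0, -24, 0, -536, -91, 511, 1], [0, -24, 0, -536, -91, 511, 1], [0, -24, 0, -536, -91, 511, 1], [0, -24, 0, -536, -91, 511, 1], [0, -24, 0, -536, -91, 511, 1], [0, -24, 0, -536, -91, 511, 1], [0, -24, 0, -536, -91, 511, 1], [0, -24, 0, -536, -91, 511, 1], [0, -24, 0, -536, -91, 511, 1]])

```text
t: 2.15
position: [388.7, -48.3, 330.7]
orientation: [-1.452, 0.708, -0.709]
force: [1.5, -1.4, -1.1]
gripper_width: 85.1
```

Request:
move_arm(increments=[[0, 0, 0, -79.5, 0, 195, 1], [0, 0, 0, -79.5, 0, 195, 1], [0, 0, 0, -79.5, 0, 195, 1], [0, 0, 0, -79.5, 0, 195, 1], [0, 0, 0, -79.5, 0, 195, 1], [0, 0, 0, -79.5, 0, 195, 1], [0, 0, 0, -79.5, 0, 195, 1], [0, 0, 0, -79.5, 0, 195, 1]])

```text
t: 2.95
position: [492.4, 131.1, 330.7]
orientation: [-1.452, 0.71, -0.71]
force: [-0.3, -0.4, 0.5]
gripper_width: 85.5
```

Run:
```python
from h import *
s=manip.sense(); print(s['t'],s['position'],s['orientation'],s['q'],manip.tips_ahead,s['force'])
R=cv2.Rodrigues(np.array(s['orientation']))[0]; print(R.round(3))
a=manip.snapshot('side')[:,:,::-1][110:250,200:340]; a=cv2.resize(a,None,fx=4,fy=4,interpolation=cv2.INTER_CUBIC); cv2.imwrite('pics/s2.png',a)
```

```text
2.95 [492.40438055 131.07564138 330.69997718] [-1.45168899  0.7095277  -0.70982752] [ 2.60211101e-01  1.98130308e-01  1.65342152e-01  1.53783501e+00
 -8.35687381e-05  2.74038268e+00] 8.0 [-0.27005776 -0.36501681  0.51565671]
[[ 0.614  0.     0.789]
 [-0.789 -0.     0.614]
 [ 0.    -1.     0.   ]]
```

View pics/s2.png

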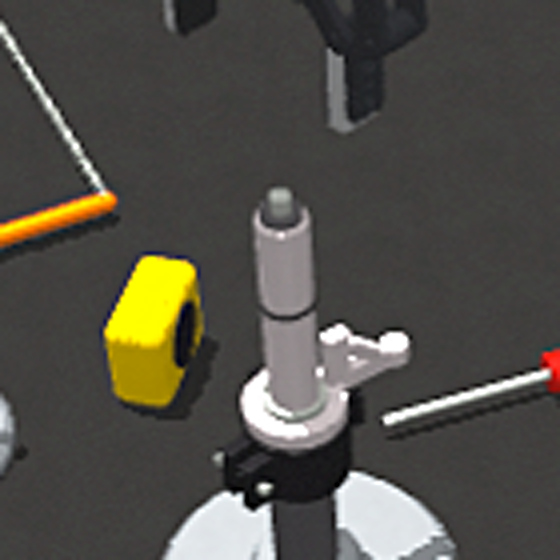

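Request:
move_arm(increments=[[0, 0, 0, 0, 20, 0, 1], [0, 0, 0, 0, 50, 0, 1], [0, 0, 0, 0, 85, 0, 1], [0, 0, 0, 0, 111, 0, 1], [0, 0, 0, 0, 111, 0, 1], [0, 0, 0, 0, 111, 0, 1]])

```text
t: 3.6
position: [492.9, 131.5, 220.3]
orientation: [-1.451, 0.709, -0.71]
force: [0.1, -0.2, 0.1]
gripper_width: 85.2
```

Run:
```python
from h import *
s=manip.sense(); print(s['t'],s['position'],s['force'],s['moment'])
out=[]
for n,b in(('side',(215,130,315,230)),('top',(240,215,340,315))):
    out.append(cv2.resize(manip.snapshot(n)[b[1]:b[3],b[0]:b[2],::-1],(400,400),interpolation=cv2.INTER_CUBIC))
cv2.imwrite('pics/s3.png',np.hstack(out))
```

```text
3.6 [492.86644659 131.53494407 220.33545888] [ 0.06298756 -0.21972822  0.12251509] [-0.0112238  -0.04349775  0.03578501]
```

View pics/s3.png

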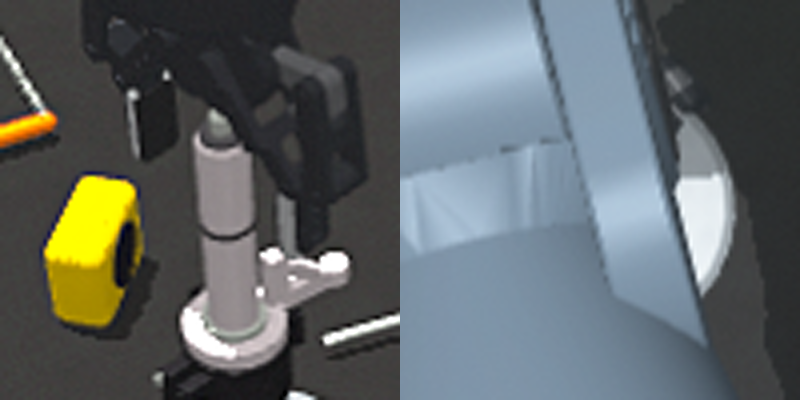

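Request:
move_arm(increments=[[0, 0, 0, -2, 0, 1.5, 1], [0, 0, 0, -2, 0, 1.5, -1], [0, 0, 0, -2, 0, 1.5, -1], [0, 0, 0, -2, 0, 1.5, -1], [0, 0, 0, -2, 0, 1.5, -1], [0, 0, 0, -2, 0, 1.5, -1], [0, 0, 0, -2, 0, 1.5, -1], [0, 0, 0, -2, 0, 1.5, -1], [0, 0, 0, -2, 0, 1.5, -1], [0, 0, 0, -2, 0, 1.5, -1]], newtons=40)

```text
t: 4.7
position: [492.3, 135.6, 219.3]
orientation: [-1.451, 0.71, -0.706]
force: [-4.0, 5.3, 1.2]
gripper_width: 23.1
```

Run:
```python
from h import *
s=manip.sense(); R=cv2.Rodrigues(np.array(s['orientation']))[0]
print(s['t'],s['position'],s['gripper_width'],'F tool',R.T@s['force'],'M tool',R.T@s['moment'],manip.tips_ahead)
```

```text
4.7 [492.26054503 135.60515569 219.26337058] 23.082071196627062 F tool [-6.6172311  -1.17601782  0.11466873] M tool [0.12405448 0.07155669 0.94034363] 8.0
```

Request:
move_arm(increments=[[0, 0, 0, -1.5, 0, 0, -1], [0, 0, 0, -1.5, 0, 0, -1], [0, 0, 0, -1.5, 12, 0, -1], [0, 0, 0, -1.5, 24, 0, -1], [0, 0, 0, -1.5, 36, 0, -1], [0, 0, 0, -1.5, 46, 0, -1], [0, 0, 0, -1.5, 54, 0, -1], [0, 0, 0, -1.5, 54, 0, -1], [0, 0, 0, -1.5, 54, 0, -1]], newtons=90)

```text
t: 5.6
position: [492.2, 135.7, 165.2]
orientation: [-1.452, 0.709, -0.709]
force: [1.1, -3.3, 3.0]
gripper_width: 21.8
```

```bash
cat > look.py <<'E'
from h import *
import sys
s=manip.sense(); R=cv2.Rodrigues(np.array(s['orientation']))[0]
print(s['t'],s['position'],s['gripper_width'],'F tool',R.T@s['force'],'M tool',R.T@s['moment'],'xang',np.degrees(np.arctan2(R[1,0],R[0,0])),s['q'][5])
a=manip.snapshot('side')[:,:,::-1]; cv2.imwrite('pics/raw_'+sys.argv[1],a); cv2.imwrite('pics/'+sys.argv[1],cv2.resize(a[170:240,235:325],None,fx=8,fy=8,interpolation=cv2.INTER_CUBIC))
E
python3 look.py p5.png
```

```text
5.6 [492.19550432 135.72793519 165.20794857] 21.7985460531574 F tool [ 3.32558619 -2.9701133  -1.16908534] M tool [-0.14933388  0.03151596 -0.70968987] xang -52.04610366463709 2.7484604643816146
```

View pics/p5.png

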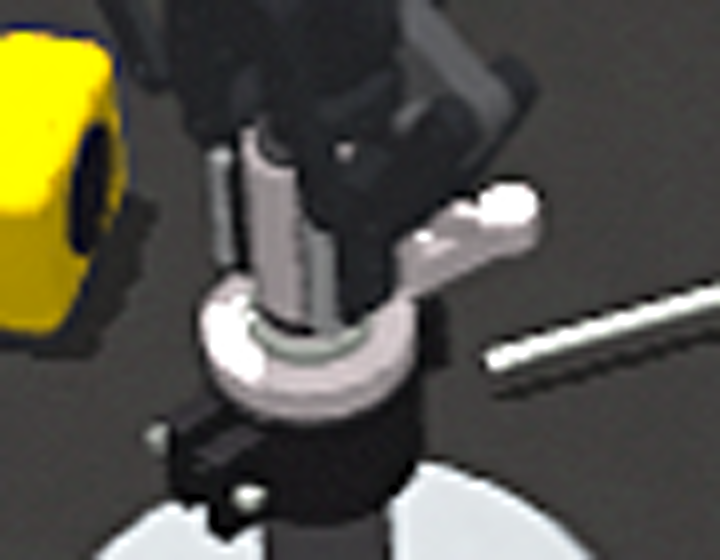

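Run:
```python
from h import *
for f in('raw_p5.png',):
    a=cv2.imread('pics/'+f)[:,:,1].astype(int)
    print('cols',list(range(264,284)))
    for r in range(202,220): print(r,a[r,264:284])
A=[493,134.5]
# px per mm along z at rim, and along radial toward camera
print(proj('side',[[*A,150],[*A,155],[A[0],A[1]-12,150],[A[0],A[1]-15.5,150]]))
b=cv2.imread('pics/side0.png')[:,:,1].astype(int)
print('start');
for r in list(range(184,194))+list(range(206,220)): print(r,b[r,264:284])
```

```text
cols [264, 265, 266, 267, 268, 269, 270, 271, 272, 273, 274, 275, 276, 277, 278, 279, 280, 281, 282, 283]
202 [ 59  13  87 139 137 139 138 129  88  90 123 129  98  23  35  37  39  39
  35  27]
203 [ 30   7  64 121 137 139 139 144 113  90 123 127 100  23  36  36  38  43
  41  30]
204 [136 101  96 114 137 139 138 143 117  90 122 128  98  27  31  35  36  36
  33  28]
205 [198 193 165 115 135 136 139 143 110  80 123 127 103  42  34  34  36  36
  38  28]
206 [187 187 156 111 134 138 137 145 115  92 123 125 102  42  35  35  36  38
  41  20]
207 [254 255 149 119 135 140 139 144 116  93 125 125 101  41  33  37  35  36
  26  68]
208 [255 212 129  70 107 146 144 148 110  82 123 125 106  56  28  30  26  14
 103 179]
209 [254 233 255 124  34  86 135 154 126 100 122 123 104  54  21  19  69 143
 187 197]
210 [255 255 163 163 110  19  36  72  72  92 127 123 123  99  39  61 125 164
 190 197]
211 [255 255 126 178 170 132  72  31  18   2  79 119 116 133 169 179 139 160
 200 194]
212 [255 255 184 134 165 176 169 154 150 151 155 156 147 164 172 137 129 175
 199 197]
213 [255 255 255 188 107 144 173 182 
[... 2082 characters left out ...]
190]
212 [255 255 195 218 255 255 255 185 132 141 150 155 165 180 167 132 126 174
 200 196]
213 [255 255 255 179 133 227 255 255 255 168 177 181 166 137 115 130 173 193
 193 199]
214 [255 255 255 255 226 105 121 159 179 153 126 119 115 120 151 181 193 194
 193 197]
215 [255 255 255 255 255 255 235 121 120 121 122 132 170 193 194 191 190 191
 195 185]
216 [255 255 255 255 255 255 255 255 255 255 255 255 182 189 192 194 195 184
 149 134]
217 [144 216 255 255 255 255 255 255 255 255 255 255 255 182 194 194 179 154
 132 138]
218 [140 130 176 212 252 255 255 255 255 255 255 255 255 255 211 133 138 140
 144 123]
219 [122 145 137 133 138 148 154 187 216 190 159 162 158 146 138 137 142 150
 128  68]
```

Request:
move_arm(increments=[[0, 0, 0, 0.5, 2.5, 0, -1], [0, 0, 0, 0.5, 2.5, 0, -1], [0, 0, 0, 0.5, 2.5, 0, -1]], newtons=100)

```text
t: 5.95
position: [492.2, 135.7, 163.0]
orientation: [-1.452, 0.709, -0.708]
force: [-0.4, -1.7, 3.4]
gripper_width: 22.1
```

```bash
python3 look.py p6.png
python3 - <<'E'
from h import *
a=cv2.imread('pics/raw_p6.png')[:,:,1].astype(int)
for r in range(205,217): print(r,a[r,264:284])
E
```

```text
5.95 [492.22924819 135.70084785 163.03052109] 22.11628819399211 F tool [ 1.05232719 -3.38047336 -1.39104089] M tool [-0.14844583  0.07606975 -0.26726281] xang -52.025003906737496 2.7475582608669282
205 [182 126  99 120 135 136 139 146 108  79 124 127 104  45  34  34  35  37
  34  27]
206 [191 183 153 112 132 136 138 143 115  93 124 127 103  40  35  37  35  40
  38  25]
207 [255 255 159 136 132 138 139 144 117  93 122 126 101  38  33  34  36  40
  39  20]
208 [255 213 131 104 135 140 139 145 108  81 124 125 107  59  32  36  34  31
  17  64]
209 [254 233 255  64 102 145 142 147 119  95 122 124 107  59  30  33  27  40
 150 203]
210 [255 255 163 136  66  81 133 155 126 100 124 124 106  53  20  20  44 135
 194 200]
211 [255 255 130 177 145  56  30  53  48  55  96 123 123 110  65  52  97 167
 204 195]
212 [255 255 183 137 166 158 126  91  34  37  70 107 118 137 157 137 133 179
 201 197]
213 [255 255 255 189 110 147 173 183 182 183 185 178 153 126 117 135 174 195
 195 197]
214 [255 255 255 255 143 118 117 127 138 141 135 122 116 121 151 181 193 193
 192 197]
215 [255 255 255 255 183 180 162 144 133 134 135 142 174 196 194 192 191 192
 197 183]
216 [255 255 255 198 188 192 193 193 195 194 194 193 196 196 195 194 196 183
 149 133]
```

Request:
move_arm(increments=[[0, 0, 0, 0.3, 1, 0, -1], [0, 0, 0, 0.3, 1, 0, -1], [0, 0, 0, 0.3, 1, 0, -1]])

```text
t: 6.3
position: [492.3, 135.7, 162.0]
orientation: [-1.451, 0.709, -0.708]
force: [-2.9, 1.0, 5.5]
gripper_width: 22.2
```

```bash
python3 look.py p7.png
python3 - <<'E'
from h import *
a=cv2.imread('pics/raw_p7.png')[:,:,1].astype(int)
for r in range(207,215): print(r,a[r,264:284])
E
```

```text
6.3 [492.25516544 135.66686243 162.00937203] 22.2351201179564 F tool [-2.54184152 -5.49847499 -1.69537682] M tool [-0.20563057  0.02737226  0.08414687] xang -52.014284531230984 2.7470179593758615
207 [255 255 160 137 129 138 138 143 116  92 122 124 101  47  32  36  38  42
  40  22]
208 [255 217 155 137 132 138 140 142 117  95 122 124 108  58  32  38  39  40
  30  73]
209 [255 159 140  76 104 141 141 143 119  96 122 124 109  60  26  33  31  21
  70 159]
210 [255 255 146 128  69 127 148 151 123  99 124 123 107  56  21  28  15  71
 162 202]
211 [255 255 131 179 134  39  64 102  97  71 110 123 125  96  27  58 101 168
 205 199]
212 [255 255 184 137 165 159  98  27   4   5  88 127 118 122 106 104 135 181
 201 198]
213 [255 255 255 188 109 146 173 183 183 184 186 171 136 120 119 135 175 194
 194 197]
214 [255 255 255 255 143 119 119 128 138 141 134 122 115 120 153 184 193 193
 193 199]
```

View pics/p7.png

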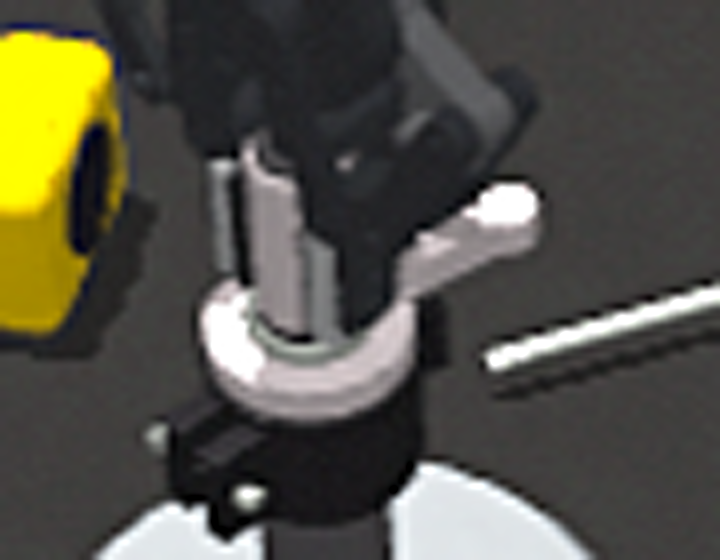

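Request:
move_arm(increments=[[0, -3, 0, 0, 0.5, 0, -1], [0, -8, 0, 0, 0.5, 0, -1], [0, -14, 0, 0, 0.5, 0, -1], [0, -20, 0, 0, 0.5, 0, -1], [0, -26, 0, 0, 0.5, 0, -1], [0, -32, 0, 0, 0.5, 0, -1], [0, -38, 0, 0, 0.5, 0, -1], [0, -44, 0, 0, 0.5, 0, -1], [0, -50, 0, 0, 0.5, 0, -1], [0, -50, 0, 0, 0.5, 0, -1]])

```text
t: 7.35
position: [492.5, 135.6, 161.5]
orientation: [-1.57, 0.026, -0.026]
force: [-1.2, 0.1, 4.5]
gripper_width: 22.0
```

```bash
python3 look.py p8.png
```

```text
7.35 [492.47481791 135.56635571 161.54834406] 22.003536980544396 F tool [-1.22616767 -4.47301873  0.06077008] M tool [0.02987007 0.03550073 0.04241919] xang -1.8827718412841405 1.871891732757782
```

View pics/p8.png

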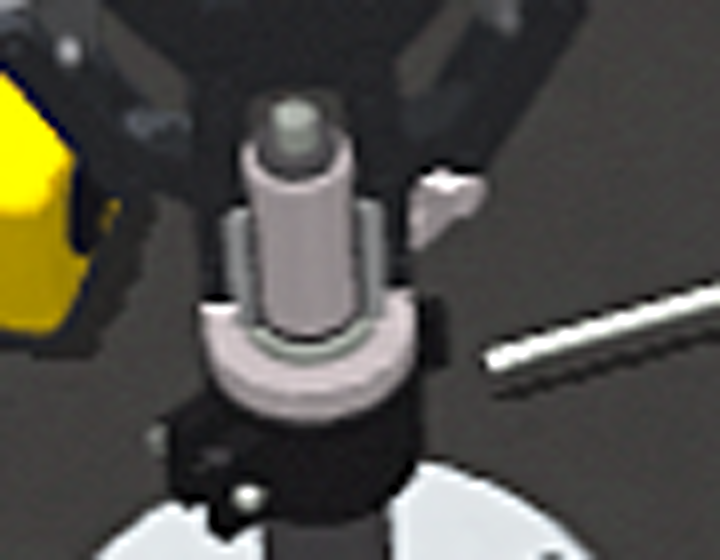

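Run:
```python
from h import *
a=cv2.imread('pics/raw_p8.png')[:,:,1].astype(int)
for r in range(205,216): print(r,a[r,264:284])
```

```text
205 [121 133  95  82 138 138 139 136 137 141 141 140 137 137 139  95  82 133
 109  52]
206 [116 133  94  83 138 138 140 137 139 142 142 141 138 138 141  95  83 131
 135 126]
207 [ 93 128  98  90 140 140 138 137 139 139 142 142 138 139 140  97  81 128
 132 172]
208 [205 124  99  74 125 139 140 137 139 139 142 142 139 139 140  96  82 128
 127 171]
209 [147 121 105  66 111 143 141 138 139 139 143 142 141 142 114  75 104 122
 131 172]
210 [151 118  96  57  76 127 144 144 143 144 147 147 146 116  75 140 167 160
 188 201]
211 [194 166 150 185 140  40  80 113 132 151 139 101  51  51 139 179 140 139
 183 192]
212 [193 176 139 146 170 158  97  42  34  19  30  61 139 185 171 135 128 170
 193 193]
213 [195 193 174 131 119 149 174 184 182 181 184 185 172 139 116 129 171 193
 190 190]
214 [192 193 193 187 146 110 118 127 138 141 133 124 117 122 151 184 197 195
 194 197]
215 [197 195 191 194 193 183 164 143 132 133 144 153 171 195 196 194 196 198
 202 189]
```

Request:
move_arm(increments=[[0, -4, 0, 0, 0.4, 0, -1], [0, -10, 0, 0, 0.4, 0, -1], [0, -16, 0, 0, 0.4, 0, -1], [0, -22, 0, 0, 0.4, 0, -1], [0, -28, 0, 0, 0.4, 0, -1], [0, -34, 0, 0, 0.4, 0, -1], [0, -40, 0, 0, 0.4, 0, -1], [0, -45, 0, 0, 0.4, 0, -1], [0, -45, 0, 0, 0.4, 0, -1]])

```text
t: 8.3
position: [492.7, 135.7, 161.3]
orientation: [-1.489, -0.588, 0.587]
force: [-0.9, 0.4, 5.8]
gripper_width: 22.2
```

```bash
python3 look.py p9.png
```

```text
8.3 [492.66618656 135.68343349 161.33769469] 22.22985266608726 F tool [-0.41581261 -5.8155038   0.88559036] M tool [ 0.14372083  0.03346305 -0.04949269] xang 43.0673069494326 1.087390248679833
```

Continue in small steps towards the stop.

Request:
move_arm(increments=[[0, -3, 0, 0, 0, 0, -1], [0, -6, 0, 0, 0, 0, -1], [0, -9, 0, 0, 0, 0, -1], [0, -10, 0, 0, 0, 0, -1]])

```text
t: 8.75
position: [492.8, 135.7, 161.3]
orientation: [-1.447, -0.723, 0.721]
force: [-1.0, 0.1, 6.1]
gripper_width: 21.9
```

```bash
python3 look.py p10.png
```

```text
8.75 [492.7583506  135.70767262 161.34449718] 21.947096520190428 F tool [-0.51218242 -6.13476866  0.81995547] M tool [ 0.11390956  0.0868623  -0.13658674] xang 53.00120746411346 0.9139978212056478
```

View pics/p10.png

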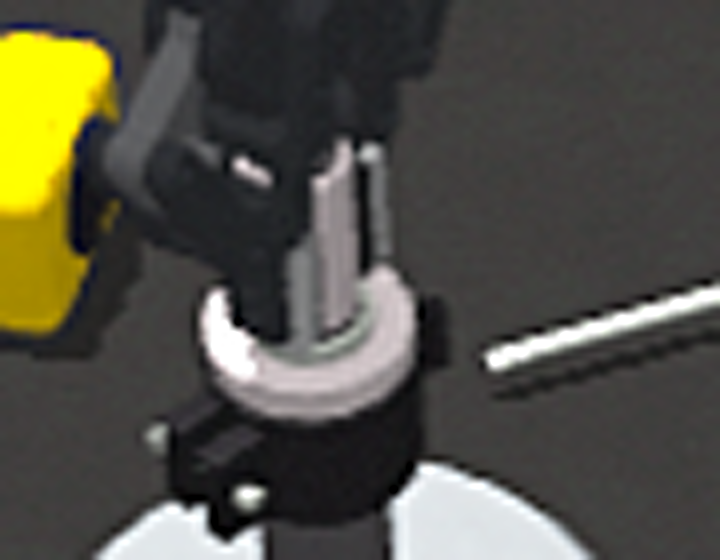

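Request:
move_arm(increments=[[0, -2, 0, 0, 0, 0, -1], [0, -4, 0, 0, 0, 0, -1], [0, -5, 0, 0, 0, 0, -1], [0, -5, 0, 0, 0, 0, -1]])

```text
t: 9.2
position: [492.7, 135.7, 161.3]
orientation: [-1.423, -0.789, 0.787]
force: [-0.4, 1.2, 6.1]
gripper_width: 22.0
```

```bash
python3 look.py p11.png
```

```text
9.2 [492.72608406 135.71909634 161.3370887 ] 22.019404886021555 F tool [ 0.81197502 -6.12096652  0.95072024] M tool [ 0.09895098  0.13044047 -0.10002603] xang 57.928391170135285 0.8280198814565193
```

Request:
move_arm(increments=[[0, -2, 0, 0, 0, 0, -1], [0, -4, 0, 0, 0, 0, -1], [0, -4, 0, 0, 0, 0, -1], [0, -4, 0, 0, 0, 0, -1]])

```text
t: 9.65
position: [492.7, 135.7, 161.3]
orientation: [-1.401, -0.842, 0.84]
force: [-1.2, 0.9, 5.7]
gripper_width: 21.5
```

```bash
python3 look.py p12.png
```

```text
9.65 [492.73027565 135.73120093 161.33785272] 21.535218983751445 F tool [ 0.2185817  -5.7276042   1.46230133] M tool [ 0.15855057  0.02775937 -0.11477348] xang 61.89939300966277 0.758708476685108
```

Request:
move_arm(increments=[[0, -2, 0, 0, 0, 0, -1], [0, -4, 0, 0, 0, 0, -1], [0, -4, 0, 0, 0, 0, -1], [0, -4, 0, 0, 0, 0, -1]])

```text
t: 10.1
position: [493.0, 135.8, 161.4]
orientation: [-1.379, -0.895, 0.892]
force: [0.2, 1.6, 6.0]
gripper_width: 22.1
```

```bash
python3 look.py p13.png
python3 - <<'E'
from h import *
for i in(9,10,11,12,13):
    a=cv2.imread(f'pics/raw_p{i}.png')[180:205,250:275,1]; v,u=np.nonzero(a>150); print(i,len(u),u.mean()+250,v.mean()+180)
for d in range(85,125,5): print(d,proj('side',[[492.7+60*np.cos(np.radians(d)),135.7+60*np.sin(np.radians(d)),153]]))
E
```

```text
10.1 [493.02811639 135.81001548 161.41664345] 22.096825583981012 F tool [ 1.55940909 -5.99814512  0.42900595] M tool [-0.04324096  0.47874599 -0.28004369] xang 65.8640635748827 0.6894800835310079
9 7 273.2857142857143 194.28571428571428
10 5 265.4 190.6
11 4 266.75 191.0
12 1 268.0 192.0
13 1 264.0 204.0
85 [[271.83349643 185.29592131]]
90 [[269.15454674 185.48924932]]
95 [[266.49556671 185.84121   ]]
100 [[263.87434814 186.34976678]]
105 [[261.30855242 187.01196466]]
110 [[258.81563861 187.82392938]]
115 [[256.41278802 188.78086698]]
120 [[254.11682451 189.87706436]]
```

Request:
move_arm(increments=[[0, -1, 0, 0, 0.3, 0, -1], [0, -1, 0, 0, 0.3, 0, -1], [0, -1, 0, 0, 0.3, 0, -1]])

```text
t: 10.45
position: [493.2, 135.9, 161.4]
orientation: [-1.373, -0.908, 0.905]
force: [-0.6, 0.6, 8.1]
gripper_width: 22.2
```

```bash
python3 look.py p14.png
python3 - <<'E'
from h import *
a=cv2.imread('pics/raw_p14.png')[:,:,1].astype(int)
for r in range(203,216): print(r,a[r,268:288])
s=cv2.resize(cv2.imread('pics/raw_p14.png')[170:240,235:325],None,fx=8,fy=8,interpolation=cv2.INTER_CUBIC)
E
```

```text
10.45 [493.1527235  135.85430896 161.3727337 ] 22.210230647070848 F tool [ 0.3699985  -8.1211712   0.77743414] M tool [ 0.02657659  0.62966103 -0.18334754] xang 66.85161341429578 0.6722416815337309
203 [ 36  36  33  31  27  75 121 127 108 113 133 129 167 206 185 121  46  57
  62  62]
204 [ 36  34  32  33  28  55 106 126 108 115 133 149 188 202 200 181 118  51
  58  60]
205 [ 43  43  39  35  32  52 108 127 107 116 134 144 174 190 193 196 184 123
  50  64]
206 [ 38  39  36  34  29  56 106 127  95 102 132 123 149 184 192 194 202 173
  97  57]
207 [ 42  46  37  38  29  57 108 130 105 111 136 121 150 185 194 195 199 171
  91  38]
208 [ 38  38  37  36  35  43  97 130 106 115 138 111 137 172 179 194 195 204
 151  12]
209 [ 36  42  40  37  33  39  98 130 105 115 113  99 155 173 179 193 194 204
 162  41]
210 [ 36  42  37  34  34  39  99 131 121  83  63 140 165 157 184 194 194 203
 154  20]
211 [ 32  42  41  35  30  22  91 132 104  80 138 177 139 138 183 192 194 195
 147  45]
212 [ 40  34  20  19  23  29  93 126 145 174 171 133 130 173 194 193 196 190
 129  29]
213 [107 139 144 115  90  69 111 130 145 141 115 129 173 193 193 194 192 164
 103  32]
214 [139 112 119 130 139 130 124 120 117 123 153 183 194 194 193 198 175 144
 102  16]
215 [183 183 166 145 134 137 145 156 173 195 192 194 194 197 197 185 150 126
  80  12]
```

View pics/p14.png

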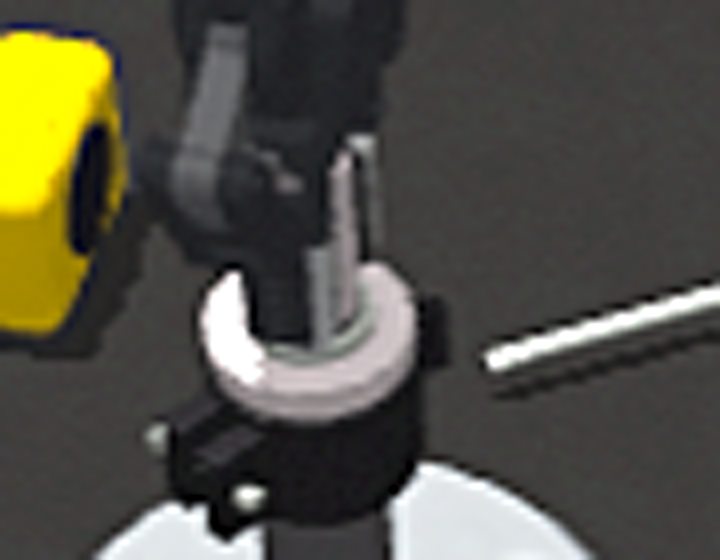

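Request:
move_arm(increments=[[0, 0, 0, 0, 0.5, 0, -1], [0, 0, 0, 0, 0.5, 0, -1], [0, 0, 0, 0, 0.5, 0, -1], [0, 0, 0, 0, 0.5, 0, -1], [0, 0, 0, 0, 0.5, 0, -1]])

```text
t: 11.0
position: [493.1, 135.8, 161.2]
orientation: [-1.374, -0.909, 0.905]
force: [-2.4, -0.2, 11.3]
gripper_width: 21.8
```

```bash
python3 look.py p15.png
python3 - <<'E'
from h import *
for f in('p14','p15'):
    a=cv2.imread(f'pics/raw_{f}.png')[:,:,1].astype(int)
    for r in range(207,213): print(r,a[r,274:284])
E
```

```text
11.0 [493.12526921 135.75283587 161.19610529] 21.806818977015258 F tool [ -1.14014525 -11.30409949   2.12789946] M tool [ 0.23812446  0.51547954 -0.01482526] xang 66.85343579973116 0.6721296278469121
207 [108 130 105 111 136 121 150 185 194 195]
208 [ 97 130 106 115 138 111 137 172 179 194]
209 [ 98 130 105 115 113  99 155 173 179 193]
210 [ 99 131 121  83  63 140 165 157 184 194]
211 [ 91 132 104  80 138 177 139 138 183 192]
212 [ 93 126 145 174 171 133 130 173 194 193]
207 [107 130  95 103 134 122 149 186 192 194]
208 [100 130 106 112 138 122 149 171 179 195]
209 [ 97 130 108 118 114 101 159 172 178 192]
210 [ 99 132 111  67  66 139 165 156 182 194]
211 [ 91 131 106  78 138 178 139 138 185 194]
212 [ 94 127 144 176 170 136 130 173 195 192]
```

```bash
python3 -c "
from bench import manip
print(manip.close_job())"
```

```text
the job is handed in; nothing more can be done
None
```

I pressed the sprung column down to its mark and swung the cam lever counter-clockwise to what I take, from the torque, to be its closed stop. I handed the job in at about 11 s, with the hand still gripping at 100 N.

- **Mark:** I pressed the column down about 58 mm before turning. In the last side pictures the ring shows as a thin dark line at the rim. I put its middle within about 0.5 mm of the rim, probably slightly above. It did not move between the last two pictures.
- **Lever:** The hand turned about 119° with the column. The turning moment stayed around 0.03–0.13 N m on the way. It rose to 0.48 and then 0.63 N m over the last few degrees, and read 0.52 N m in the final pose, which I take as the stop. The fingers hid most of the lever in the last pictures, so I confirmed closure by torque only, not by sight.
- **Forces:** The highest force I read was about 11 N, vertical. It rose from about 6 N when I pressed slightly further with the lever at its stop, and the column then hardly moved.
- **Other things:** I did not touch the camera, tape measure, tape roll or screwdriver. The tape measure and the screwdriver's tip looked unmoved in the side crops. I took no last picture of the camera or tape roll.

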